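# End the drying run and open the moisture analyser

## Task

The moisture analyser has finished drying its sample: press the red stop key fully down to end the run, then push the counterweighted heating hood gently up past its balance point, so that it swings fully open and stays up to let the sample cool. Do not fling the hood or press the green start key, and leave the sample pan, the crucibles and everything else on the bench where they are.

Things in the scene. Friction and masses are not known exactly. Their poses are not given: they have to be found in the camera images.
- analyser: White moisture analyser, fixed, 190 mm wide. Origin on the bench under the centre of its weighing pan; x from its key panel (front, robot side) to its hinge (rear), y to its left, z up. Spans x -190 to +139 mm. Grey key panel at x -190 to -80, surface 35 mm high in front sloping up to 55 mm. Behind it the chamber under the white hood (closed: x and y within 75 and 85 mm, height 85 to 147 mm).
- stop_key (a joint): The red stop key at the left (+y) of the panel: a spring key, cap 26 mm square, 8 mm proud of the panel. Value in m: 0 = released, 0.004 = fully down, pressed beyond 0.0025. It moves along the panel's normal (10 degrees from vertical), takes about 1.2 N to start and 4 N fully down, and springs back.
- stop_key_top (a point): Centre of the top of the red key's cap: about x -156, y +55, 49 mm high in the analyser's frame. The front edge of the hood's lip overhangs the panel 50 mm behind it, 135 mm high: lean the tool back towards the robot, or stay clear of the lip.
- start_key (a joint): The green start key, same make as the red one, 110 mm to its right (-y). Value in m, 0 = released. Not to be pressed.
- start_key_top (a point): Centre of the top of the green key's cap.
- hood (a joint): Hinge of the heating hood, in rad: 0 = closed, 1.5 = fully open on its stop, upright. A steel counterweight bar behind the hinge leaves 1.8 to 3 N to lift at the lip when closed. Left below the balance point (about 0.8 rad) it falls shut; pushed beyond it (1.1 rad is safely so) it swings on to the stop by itself, damped, in about a second, and stays.
- hood_lip (a point): Middle of the lower front edge of the blue push lip at the top front of the hood; moves with it. The lip is a ledge 150 mm wide, 30 mm deep (out from the hood's front face), 12 mm thick; closed, its flat underside is 135 mm above the bench, 80 mm above the panel. The edge lies 185 mm in front of the hinge axis and 35 mm above it. A fingertip under the lip pushes the hood up and over.
- hood_hinge (a point): Middle of the hood's hinge axis, which runs along the analyser's y: at x +80, 100 mm high in its frame. Hinge cheeks at both sides, 114 mm high.
- pan_mid (a point): Round aluminium sample pan, 94 mm across and 9 mm tall, with four gravel stones, lying loose on its support inside the chamber under the hood (seen only with the hood up). The point is on its axis, 5 mm above its underside. It stays where it is.
- crucible_a_mid (a point): Small cream porcelain crucible, open cup 42 mm across the rim, 24 mm at the foot, 36 mm tall, standing loose on the bench beside the analyser. The point is on its axis, half-way up. A bystander: leave it alone.
- crucible_b_mid (a point): Small cream porcelain crucible, open cup 42 mm across the rim, 24 mm at the foot, 36 mm tall, standing loose on the bench beside the analyser. The point is on its axis, half-way up. A bystander: leave it alone.
- crucible_c_mid (a point): Small cream porcelain crucible, open cup 42 mm across the rim, 24 mm at the foot, 36 mm tall, standing loose on the bench beside the analyser. The point is on its axis, half-way up. A bystander: leave it alone.
- beaker_mid (a point): Glass beaker, 66 mm across, 85 mm tall, loose. The point is on its axis, half-way up. A bystander.
- jar_mid (a point): Brown sample jar with a blue cap, 56 mm across, 85 mm tall, loose. The point is on its axis, half-way up. A bystander.
- wash_bottle_mid (a point): White wash bottle with a red cap, 60 mm across, 170 mm tall, loose. The point is on its axis, half-way up. A bystander.
- spatula_grip (a point): Steel sampling spoon, 170 mm long, lying loose on the bench to the right of the key panel. The point is on its handle. A bystander.

How it is judged:
On the way, in this order (a step that is already met when the one before it is completed fails the run):
1. the red stop key is pressed down while the hood is still closed (value of joint stop_key above 0.0025 m and value of joint hood below 0.08 rad), for 0.05 s.
2. the hood is pushed up beyond its balance point (value of joint hood above 1.1 rad), for 0.1 s.
At the end, for the whole second after the job is handed in: The hood stands open beyond 1.4 rad (its stop is at 1.5 rad) and at rest, both keys are released, the sample pan lies within 8 mm of where it lay, and every crucible, beaker, jar, bottle and spoon is within 20 mm of where it stood (value of joint hood above 1.4 rad and velocity of joint hood between -0.1 and 0.1 rad/s and value of joint each of stop_key, start_key below 0.0012 m and distance of pan_mid from where it was at the start of the episode below 0.008 m and not (distance of crucible_a_mid from where it was at the start of the episode above 0.02 m) and not (distance of crucible_b_mid from where it was at the start of the episode above 0.02 m) and not (distance of crucible_c_mid from where it was at the start of the episode above 0.02 m) and not (distance of beaker_mid from where it was at the start of the episode above 0.02 m) and not (distance of jar_mid from where it was at the start of the episode above 0.02 m) and not (distance of wash_bottle_mid from where it was at the start of the episode above 0.02 m) and not (distance of spatula_grip from where it was at the start of the episode above 0.02 m)); the robot touches nothing.
It fails at once if the green start key is pressed (value of joint start_key above 0.002 m).
It fails at once if the hood is flung open (faster than 3 rad/s) (velocity of joint hood above 3 rad/s).
It fails at once if the hood is forced (more than 35 N) (contact force between any of the arm, the fingers and hood above 35 N).
It fails at once if the sample pan is shifted or lifted (more than 8 mm) (distance of pan_mid from where it was at the start of the episode above 0.008 m).
It fails at once if a crucible, beaker, jar, bottle or the spoon is moved or lifted (more than 20 mm) (distance of any of crucible_a_mid, crucible_b_mid, crucible_c_mid, beaker_mid, jar_mid, wash_bottle_mid, spatula_grip from where it was at the start of the episode above 0.02 m).
It also fails if it takes over 48 s, if anything falls off the work surface, if the arm or the gripper's body presses on something with over 40 N, if the wrist force passes 120 N, or if a joint passes its speed limit or range.

## Robot

A 6-joint arm with a two-finger parallel gripper is mounted at the origin on the work surface. World frame = base frame: x ahead of the robot, y to its left, z up, the work surface at z = 0. Lengths are in m, angles in rad, forces in N, time in s.
With the tool pointing down it reaches from about 0.225 to 0.725 m from the base axis. Payload 3.1 kg.
Tool frame: the origin (TCP) lies between the finger pads; the fingertips stand ctrl.finger_overhang ahead of it and the grasp point (between the pads) lies 11 mm behind it (ctrl.finger_overhang is the distance from the TCP to the fingertips, in m); z points along the fingers, y is the line along which they close (so a half turn about z gives the same grasp; the last joint's range is limited). The gripper opens to 85 mm and grips with 20 to 120 N. Pads are 22 mm wide; open, the fingers measure 114 mm over their backs; the gripper's body (76 mm by 85 mm) begins 54 mm behind the grasp point. The pads swing forward as they close: fully open they stand 13 mm farther back than shut.
Start: joints at [-1.282, 0.048, 0.099, 1.622, 0, 1.443], TCP at [0.213, -0.48, 0.239] pointing down, gripper open.
Joint ranges: [-2.91, 2.91], [-0.99, 1.94], [-1.21, 1.42], [-2.12, 2.29], [-1.49, 1.47], [-3.14, 3.14]. Speed limits (rad/s): [2.79, 2.79, 3.14, 3.14, 3.14, 3.14].

## Interface

Orientations are given as a 3x3 rotation matrix whose columns are the frame's x, y, z axes.
In Python, from bench import ctrl gives the robot as it stands.
- The arm moves only by the tool arm_command, never from a script. Its argument "moves" is a list of rows, each a list of 7 numbers: the shift along the world's x, y, z in cm, then the turn, a rotation vector about the world's x, y, z in rad, then the gripper command: -1 is shut, 1 is fully open, values between are in proportion. In form: [[x, y, z, ax, ay, az, grip], ...]. A call has exactly 5 rows; each row is the pose to reach, as a shift and turn from the pose commanded when the call began; what a row does not reach only later rows make up. A row lasts 1/8 s, in which the tool goes at most 62.5 mm and 10.7 degrees, less where a joint would pass 70% of its speed; a pose out of reach is approached as far as the arm can. A call with a gripper value outside its range is refused whole. The fingers move at their own pace and stop on an object; "force" is the grip in N (left out, the last holds). Time passes only in rows, so rows that repeat a pose let the fingers close, or fill a call up. It gives the time, the measured TCP pose, the force, the opening and the grip force at its end, in the units of the state.
- ctrl.get_state(): the state, without advancing time (a new reading comes with each control period).
- ctrl.get_image(name): name is "side" or "top"; returns a dict with "frame" (384x512x3 uint8, red, green, blue), "fx", "fy", "cx", "cy" (pixels), "R" (3x3) and "t" (3): a world point X has camera coordinates R X + t. Camera axes: x right, y down, z forward; pixel columns grow to the right and rows downward; lengths in m; the calibration is good to about 2 mm. A picture is of the moment at which its call begins. There is no depth.
- ctrl.sign_off(): hands the job in; it is judged then, once.
The state is a dict: "time_s": time; "qpos": joint angles; "joint_vel": joint speeds; "joint_torque": joint torques, N m; "eef_pos": TCP position; "eef_rot": TCP orientation; "ft_force": force on the tool from outside, world axes, zero at the start; "wrist_torque": the same for the moment, N m; "grip_width": opening from 0.0 (shut) to 1.0 (fully open); "finger_force": force on a finger pad.
Only numpy, scipy, OpenCV 4.12 (cv2) and the standard library are available. Lean on these libraries where they do the work, as an engineer would, in place of code of your own. Each camera call takes 0.05 s, during which the arm holds its last target. There are 200 camera calls.

## Working session

There is one attempt and no reset: what is moved stays moved. The work goes in short steps, Python scripts to look and compute and a tool call to move; the robot and the scene stay as the last step left them, time stands still between calls to the robot, and variables do not carry over. Pictures are saved under pics/ and viewed, at most 10 in all, crops included, and the job is handed in when it is done.

Besides the shell and the picture viewer there is one more tool, called after ">>>" as name(argument=value, ...), one argument or row to a line, values as JSON. arm_command: Moves the arm, as the interface text tells. Its arguments: {"type":"object","properties":{"moves":{"type":"array"},"force":{"type":"number"}},"required":["moves"]}

```bash
mkdir -p pics; python3 - <<'E'
from bench import ctrl
import cv2,numpy as np,pickle
d={}
for n in("side","top"):
    i=ctrl.get_image(n);d[n]=i;cv2.imwrite(f"pics/{n}0.png",i["frame"][:,:,::-1])
    R,t=np.array(i["R"]),np.array(i["t"]);print(n,i["fx"],i["cx"],i["cy"],(-R.T@t).round(3),R.round(3).tolist())
pickle.dump(d,open("im0.pkl","wb"))
s=ctrl.get_state();print(s["eef_pos"],np.round(s["eef_rot"],3).tolist(),ctrl.finger_overhang,s["time_s"])
E
```

```text
side 483.98774529445694 251.7808702718527 191.5828277949322 [0.5   0.779 0.946] [[-0.997, -0.081, -0.005], [-0.059, 0.76, -0.648], [0.056, -0.645, -0.762]]
top 351.4921736541304 260.4012906178737 191.1010813914451 [0.409 0.059 1.1  ] [[0.001, -1.0, -0.008], [-0.99, -0.0, -0.139], [0.139, 0.008, -0.99]]
[ 0.21235415 -0.4795344   0.23821975] [[0.914, 0.405, -0.001], [0.405, -0.914, 0.002], [0.0, -0.002, -1.0]] 0.008 0.1
```

View pics/top0.png

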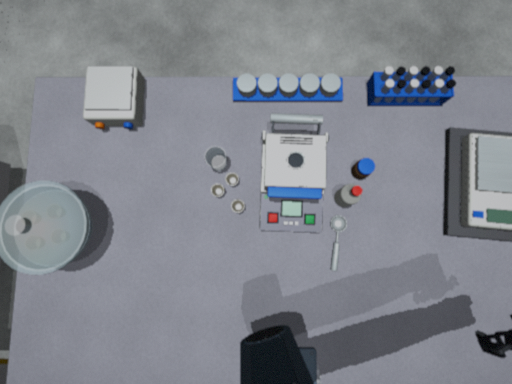

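View pics/side0.png

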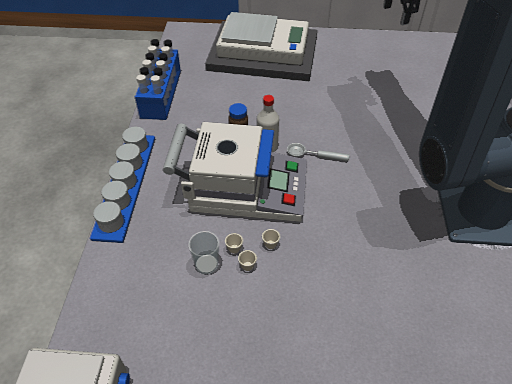

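The top view shows the red key at about (273,217), green at (310,219) and the blue lip at (295,193). The crucibles are on the left around (230,192), and the spoon and bottles are on the right. In the side view red is at (289,199), green at (292,166) and the lip at (264,153).

```bash
cat > h.py <<'E'
import cv2,numpy as np
def blob(im,kind,box):
    f=im["frame"];h=cv2.cvtColor(f,cv2.COLOR_RGB2HSV).astype(int);H,S,V=h[...,0],h[...,1],h[...,2]
    m={"r":((H<8)|(H>172))&(S>150)&(V>90),"g":(H>45)&(H<85)&(S>120)&(V>50),"b":(H>100)&(H<125)&(S>150)&(V>70)}[kind]
    k=np.zeros(m.shape,bool);x0,x1,y0,y1=box;k[y0:y1,x0:x1]=1
    n,l,s,c=cv2.connectedComponentsWithStats((m&k).astype(np.uint8))
    j=1+np.argmax(s[1:,4]);return c[j],s[j],l==j
def ray(im,p):
    R,t=np.array(im["R"]),np.array(im["t"])
    d=R.T@np.array([(p[0]-im["cx"])/im["fx"],(p[1]-im["cy"])/im["fy"],1]);return -R.T@t,d
def plane(im,p,z):
    o,d=ray(im,p);return o+d*(z-o[2])/d[2]
def tri(a,p,b,q):
    o,d=ray(a,p);u,e=ray(b,q);s=np.linalg.lstsq(np.c_[d,-e],u-o,rcond=None)[0]
    A,B=o+d*s[0],u+e*s[1];return (A+B)/2,np.linalg.norm(A-B)
E
python3 - <<'E'
from h import *;import pickle
d=pickle.load(open("im0.pkl","rb"));T,S=d["top"],d["side"]
P={}
for n,k,bt,bs in(("red","r",(260,290,205,230),(275,300,188,210)),("green","g",(300,320,210,230),(284,300,158,172))):
    a,b=blob(T,k,bt),blob(S,k,bs);print(n,a[0],a[1],b[0],b[1]);p,e=tri(T,a[0],S,b[0]);P[n]=plane(T,a[0],.047);print(p.round(4),e.round(4),P[n].round(4),plane(S,b[0],.047).round(4))
v=P["red"]-P["green"];yaw=np.arctan2(-v[0],v[1]);print("dist",np.linalg.norm(v),"yaw",yaw)
c,s,m=blob(T,"b",(255,335,180,205));print("lip",c,s)
pts=np.argwhere(m)[:,::-1].astype(np.float32);q=cv2.boxPoints(cv2.minAreaRect(pts));
for x in q:print(x,plane(T,x,.147).round(4))
ex=np.array([np.cos(yaw),np.sin(yaw),0]);ey=np.array([-ex[1],ex[0],0])
o=(P["red"]+P["green"])/2+.156*ex;o[2]=0
print("origin",o.round(4))
for n,p in(("red",(-.156,.055,.049)),("lip",(-.105,0,.135)),("lipL",(-.105,.075,.135)),("hinge",(.08,0,.1))):
    print(n,(o+ex*p[0]+ey*p[1]+[0,0,p[2]]).round(4))
for n,x in(("cruA",(218,190)),("cruB",(232,180)),("cruC",(238,206))):print(n,plane(T,x,.036).round(3))
print("wash cap",plane(T,(356,191),.17).round(3))
E
```

```text
red [272.43939394 217.36363636] [269 213   8   9  66] [288.67021277 198.10638298] [283 193  12  11  94]
[0.4771 0.0319 0.0484] 0.0015 [0.4779 0.0318 0.047 ] [0.4763 0.0309 0.047 ]
green [309.10126582 219.        ] [305 215   9   9  79] [291.6547619  165.38095238] [287 161  11  10  84]
[ 0.4726 -0.0775  0.0477] 0.001 [ 0.4732 -0.0777  0.047 ] [ 0.4721 -0.0781  0.047 ]
dist 0.10961974712435617 yaw -0.04364257698835311
lip [294.14779271 192.53742802] [267 187  55  12 521]
[266.7149  196.41211] [0.5286 0.0499 0.147 ]
[267.09302 186.5805 ] [0.5558 0.0488 0.147 ]
[321.2437  188.66324] [ 0.55   -0.0993  0.147 ]
[320.8656  198.49484] [ 0.5229 -0.0977  0.147 ]
origin [ 0.6314 -0.0297  0.    ]
red [0.4779 0.032  0.049 ]
lip [ 0.5265 -0.0252  0.135 ]
lipL [0.5298 0.0498 0.135 ]
hinge [ 0.7113 -0.0332  0.1   ]
cruA [0.562 0.198 0.036]
cruB [0.593 0.155 0.036]
cruC [0.513 0.136 0.036]
wash cap [ 0.54  -0.188  0.17 ]
```

>>> arm_command(
  moves=[
    [2,5,0,0,0,-0.09,-1],
    [4,10,0,0,0,-0.18,-1],
    [6,15,0,0,0,-0.27,-1],
    [8,20,0,0,0,-0.36,-1],
    [10,25,0,0,0,-0.46,-1],
  ],
)

```text
time_s: 0.72
eef_pos: [0.3127, -0.2283, 0.2388]
eef_rot: [[0.999, -0.047, -0.0], [-0.047, -0.999, 0.0], [-0.0, -0.0, -1.0]]
ft_force: [1.2, 0.3, -0.1]
grip_width: 0.002
finger_force: 0.0
```

>>> arm_command(
  moves=[
    [2,5,-1,0,-0.06,0,-1],
    [4,10,-2,0,-0.12,0,-1],
    [6,15,-3,0,-0.18,0,-1],
    [8,20,-4,0,-0.24,0,-1],
    [10,25.5,-5,0,-0.3,0,-1],
  ],
)

```text
time_s: 1.35
eef_pos: [0.4128, 0.0263, 0.1888]
eef_rot: [[0.954, -0.042, 0.298], [-0.044, -0.999, -0.0], [0.297, -0.013, -0.955]]
ft_force: [1.0, -0.9, 0.0]
grip_width: -0.001
finger_force: 0.0
```

>>> arm_command(
  moves=[
    [1.4,0.1,-2.3,0,0,0,-1],
    [2.8,0.2,-4.6,0,0,0,-1],
    [4.2,0.4,-6.9,0,0,0,-1],
    [5.6,0.5,-9.2,0,0,0,-1],
    [6.9,0.6,-11.4,0,0,0,-1],
  ],
)

```text
time_s: 1.98
eef_pos: [0.4812, 0.0312, 0.0738]
eef_rot: [[0.955, -0.041, 0.294], [-0.043, -0.999, 0.0], [0.294, -0.013, -0.956]]
ft_force: [0.2, -0.7, -1.0]
grip_width: -0.001
finger_force: 0.0
```

```bash
python3 - <<'E'
from bench import ctrl;import cv2
a=ctrl.get_image("side")["frame"][110:260,170:370,::-1]
cv2.imwrite("pics/s1.png",cv2.resize(a,None,fx=4,fy=4))
s=ctrl.get_state();print(s["eef_pos"],s["ft_force"],ctrl.finger_overhang)
E
```

```text
[0.48005298 0.03129532 0.07035342] [-1.57273879 -1.0753454  -1.83124238] 0.008
```

View pics/s1.png

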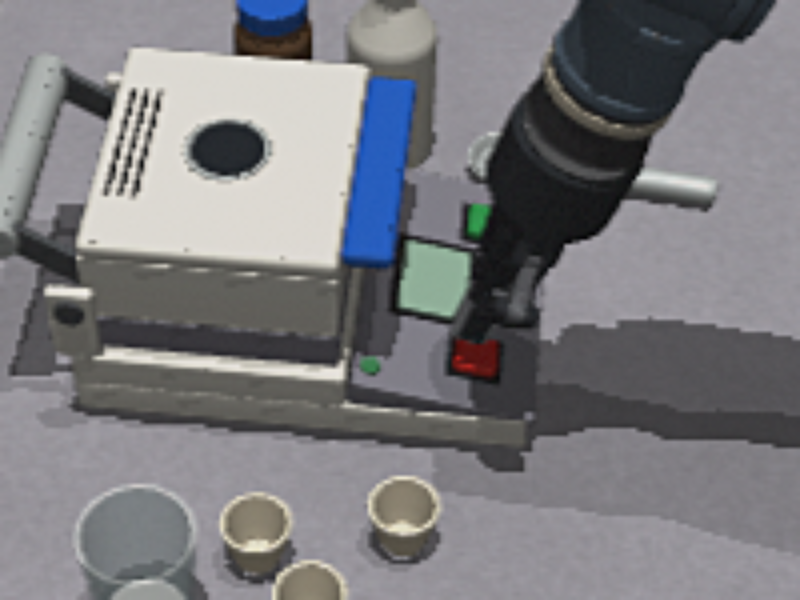

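The picture shows the closed fingertips just above the red key (crop (475,330)), well clear of the lip and the green key. Pressing now along the panel normal.

>>> arm_command(
  moves=[
    [0,0.1,-0.4,0,0,0,-1],
    [0.1,0.1,-0.8,0,0,0,-1],
    [0.1,0.1,-1.2,0,0,0,-1],
    [0.2,0.1,-1.5,0,0,0,-1],
    [0.2,0.1,-1.5,0,0,0,-1],
  ],
)

```text
time_s: 2.65
eef_pos: [0.4834, 0.0319, 0.0603]
eef_rot: [[0.954, -0.041, 0.296], [-0.043, -0.999, -0.0], [0.295, -0.013, -0.955]]
ft_force: [0.2, 0.4, -0.4]
grip_width: -0.003
finger_force: 0.0
```

>>> arm_command(
  moves=[
    [0,0,-0.2,0,0,0,-1],
    [0,0,-0.3,0,0,0,-1],
    [0,0,-0.4,0,0,0,-1],
    [0,0,-0.5,0,0,0,-1],
    [0,0,-0.5,0,0,0,-1],
  ],
)

```text
time_s: 3.28
eef_pos: [0.4844, 0.0319, 0.0562]
eef_rot: [[0.954, -0.041, 0.298], [-0.043, -0.999, -0.0], [0.297, -0.013, -0.955]]
ft_force: [0.7, -0.0, 3.6]
grip_width: -0.0
finger_force: 1.7
```

>>> arm_command(
  moves=[
    [0,0,-0.1,0,0,0,-1],
    [0,0,-0.2,0,0,0,-1],
    [0,0,-0.3,0,0,0,-1],
    [0,0,-0.3,0,0,0,-1],
    [0,0,-0.3,0,0,0,-1],
  ],
)

```text
time_s: 3.9
eef_pos: [0.4848, 0.0318, 0.0552]
eef_rot: [[0.953, -0.041, 0.299], [-0.043, -0.999, -0.0], [0.298, -0.012, -0.954]]
ft_force: [-6.6, 0.1, 14.8]
grip_width: -0.002
finger_force: 7.7
```

Bottomed at about 15 N. Next: back off, tilt the tool, and work out the lip arc.

>>> arm_command(
  moves=[
    [-0.3,0,1.5,0,0,0,-1],
    [-2,-0.5,5,0,0,0,-1],
    [-4,-2,9,0,0,0,-1],
    [-6,-4,12,0,-0.15,0,-1],
    [-8,-5.5,15,0,-0.3,0,-1],
  ],
)

```text
time_s: 4.53
eef_pos: [0.4065, -0.0234, 0.2027]
eef_rot: [[0.828, -0.033, 0.559], [-0.042, -0.999, 0.003], [0.559, -0.026, -0.829]]
ft_force: [-4.6, -11.2, 49.9]
grip_width: 0.0
finger_force: 0.0
```

>>> arm_command(
  moves=[
    [-1,0,0,0,-0.14,0,-1],
    [-2,0,0,0,-0.28,0,-1],
    [-3,0,0,0,-0.42,0,-1],
    [-3,0,0,0,-0.56,0,-1],
    [-3,0,0,0,-0.7,0,-1],
  ],
)

```text
time_s: 5.15
eef_pos: [0.5217, -0.1261, 0.1961]
eef_rot: [[0.378, 0.051, 0.924], [-0.044, -0.996, 0.074], [0.925, -0.069, -0.374]]
ft_force: [0.3, -0.9, -0.6]
grip_width: -0.002
finger_force: 0.0
```

```bash
python3 - <<'E'
from bench import ctrl;import numpy as np
s=ctrl.get_state();print(s["eef_pos"].round(4) if hasattr(s["eef_pos"],"round") else s["eef_pos"],np.round(s["eef_rot"],3).tolist(),np.round(s["qpos"],2))
z=np.array([.963,-.268]);x=np.array([.268,.963]);yaw=-.0436;o=np.array([.6314,-.0297])
for th in np.arange(0,1.31,.1):
    v=np.array([-.167,.035]);c,n=np.cos(th),np.sin(th)
    C=np.array([.08,.1])+[c*v[0]+n*v[1],-n*v[0]+c*v[1]]
    C[1]-=.018*max(0,np.tan(.27-th))
    T=C-.008*z-.011*x
    w=o+T[0]*np.array([np.cos(yaw),np.sin(yaw)]);print(round(th,2),w.round(3),T[1].round(3))
E
```

```text
[ 0.5217 -0.1261  0.1961] [[0.378, 0.051, 0.924], [-0.044, -0.996, 0.074], [0.925, -0.069, -0.374]] [-0.8  -0.99 -1.16  0.39  0.8   2.79]
0.0 [ 0.534 -0.025] 0.122
0.1 [ 0.538 -0.026] 0.14
0.2 [ 0.544 -0.026] 0.158
0.3 [ 0.552 -0.026] 0.174
0.4 [ 0.561 -0.027] 0.189
0.5 [ 0.571 -0.027] 0.202
0.6 [ 0.583 -0.028] 0.215
0.7 [ 0.596 -0.028] 0.226
0.8 [ 0.61  -0.029] 0.236
0.9 [ 0.624 -0.029] 0.244
1.0 [ 0.64 -0.03] 0.251
1.1 [ 0.656 -0.031] 0.256
1.2 [ 0.673 -0.032] 0.26
1.3 [ 0.69  -0.032] 0.262
```

```bash
python3 - <<'E'
from bench import ctrl;import cv2,numpy as np
a=ctrl.get_image("side")["frame"][70:270,120:400,::-1];b=ctrl.get_image("top")["frame"][130:330,180:400,::-1]
cv2.imwrite("pics/s2.png",np.hstack([cv2.resize(a,(440,314)),cv2.resize(b,(345,314))]))
s=ctrl.get_state();print(s["eef_pos"],s["ft_force"],np.round(s["qpos"],3))
E
```

```text
[ 0.51672359 -0.12174965  0.17546414] [-1.03725811  2.08127491 -4.55444814] [-0.8   -0.987 -1.187  0.397  0.792  2.79 ]
```

View pics/s2.png

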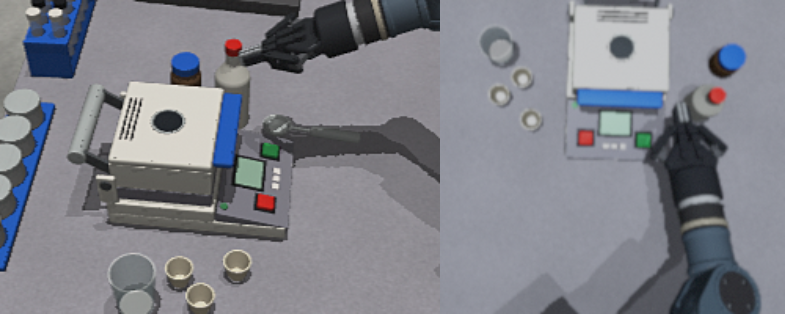

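The picture shows nothing disturbed: the hood is closed, and the fingers are clear of the wash bottle and above the panel's right. That pose was out of reach because the tool was too flat, too close in. I'll use about 0.8 rad lean instead and first back off up and out.

>>> arm_command(
  moves=[
    [0,0,3,0,0.1,0,-1],
    [0,0,5,0,0.2,0,-1],
    [0,0,5,0,0.3,0,-1],
    [0,0,5,0,0.4,0,-1],
    [0,0,5,0,0.5,0,-1],
  ],
)

```text
time_s: 5.88
eef_pos: [0.5217, -0.1237, 0.249]
eef_rot: [[0.78, 0.015, 0.626], [-0.041, -0.996, 0.076], [0.625, -0.085, -0.776]]
ft_force: [-0.3, -0.5, -0.0]
grip_width: 0.0
finger_force: 0.0
```

```bash
cat > w.py <<'E'
from bench import ctrl;import numpy as np
from scipy.spatial.transform import Rotation as Q
L=.8;s=ctrl.get_state();print(s["time_s"],np.round(s["eef_pos"],4),np.round(s["qpos"],2),np.round(s["ft_force"],1))
T=Q.from_euler("ZY",[-.0436,-L])*Q.from_matrix(np.diag([1,-1,-1.]))
print("turn",(T*Q.from_matrix(s["eef_rot"]).inv()).as_rotvec().round(3))
E
python3 - <<'E'
from w import *
z=np.array([np.sin(L),-np.cos(L)]);x=np.array([np.cos(L),np.sin(L)]);yaw=-.0436;o=np.array([.6314,-.0297]);p=np.pi/2-L
for th in np.arange(0,1.31,.1):
    v=np.array([-.167,.035]);c,n=np.cos(th),np.sin(th)
    R=np.array([[c,n],[-n,c]])
    if th<p: # finger's upper face lies on the lip edge, tip 25 mm beyond it
        C=np.array([.08,.1])+R@[-.185,.035]+.025*z
    else: C=np.array([.08,.1])+R@[-.164,.035]
    T=C-.008*z-.011*x
    w=o+T[0]*np.array([np.cos(yaw),np.sin(yaw)]);print(round(th,2),w.round(3),T[1].round(3))
E
```

```text
5.875 [ 0.5217 -0.1237  0.249 ] [-0.61 -0.57 -0.55  1.05  0.43  2.67] [-0.3 -0.5 -0. ]
turn [-0.087 -0.121 -0.064]
0.0 [ 0.531 -0.025] 0.115
0.1 [ 0.535 -0.026] 0.134
0.2 [ 0.542 -0.026] 0.151
0.3 [ 0.55  -0.026] 0.168
0.4 [ 0.559 -0.027] 0.185
0.5 [ 0.57  -0.027] 0.2
0.6 [ 0.583 -0.028] 0.214
0.7 [ 0.597 -0.028] 0.226
0.8 [ 0.609 -0.029] 0.24
0.9 [ 0.623 -0.029] 0.248
1.0 [ 0.639 -0.03 ] 0.255
1.1 [ 0.655 -0.031] 0.26
1.2 [ 0.671 -0.031] 0.263
1.3 [ 0.688 -0.032] 0.265
```

>>> arm_command(
  moves=[
    [-2,2,0,0,0,0,-1],
    [-4,4,0,0,0,0,-1],
    [-6,6,0,0,0,0,-1],
    [-8,8,-2,0,0,0,-1],
    [-10,10,-4,0,0,0,-1],
  ],
)

```text
time_s: 6.5
eef_pos: [0.4264, -0.0252, 0.2091]
eef_rot: [[0.783, 0.017, 0.622], [-0.042, -0.996, 0.08], [0.621, -0.088, -0.779]]
ft_force: [-19.2, 2.3, 8.2]
grip_width: 0.0
finger_force: 0.0
```

```bash
python3 w.py
```

```text
6.5 [ 0.4264 -0.0252  0.2091] [-0.49 -0.99 -0.82  1.16  0.37  2.78] [-19.2   2.3   8.2]
turn [-0.09  -0.126 -0.066]
```

>>> arm_command(
  moves=[
    [1.2,0,-1,-0.02,-0.03,-0.02,-1],
    [2.4,0,-3,-0.04,-0.06,-0.03,-1],
    [3.6,0,-5,-0.06,-0.09,-0.05,-1],
    [4.5,0,-7.5,-0.08,-0.11,-0.06,-1],
    [5,0,-10,-0.09,-0.13,-0.07,-1],
  ],
)

```text
time_s: 7.12
eef_pos: [0.4874, -0.0267, 0.1084]
eef_rot: [[0.696, -0.046, 0.717], [-0.032, -0.999, -0.034], [0.717, 0.0, -0.697]]
ft_force: [0.4, -0.6, -0.7]
grip_width: 0.003
finger_force: 0.0
```

```bash
python3 w.py
```

```text
7.125 [ 0.4874 -0.0267  0.1084] [-0.31 -0.99 -1.1   0.68  0.19  2.95] [ 0.4 -0.6 -0.7]
turn [ 0.    -0.     0.003]
```

>>> arm_command(
  moves=[
    [1,0,-0.2,0,0,0,-1],
    [2,0,-0.4,0,0,0,-1],
    [3,0,-0.6,0,0,0,-1],
    [4.5,0,-0.7,0,0,0,-1],
    [4.5,0,-0.7,0,0,0,-1],
  ],
)

```text
time_s: 7.75
eef_pos: [0.5329, -0.027, 0.1015]
eef_rot: [[0.697, -0.047, 0.716], [-0.033, -0.999, -0.033], [0.716, -0.001, -0.698]]
ft_force: [-0.7, 0.1, 1.1]
grip_width: -0.001
finger_force: 0.0
```

```bash
python3 - <<'E'
from w import *;import cv2
a=ctrl.get_image("side")["frame"][110:240,170:340,::-1]
cv2.imwrite("pics/s3.png",cv2.resize(a,None,fx=4,fy=4))
E
```

```text
7.75 [ 0.5329 -0.027   0.1015] [-0.27 -0.76 -1.02  0.52  0.16  2.99] [-0.7  0.1  1.1]
turn [-0.001 -0.001  0.003]
```

View pics/s3.png

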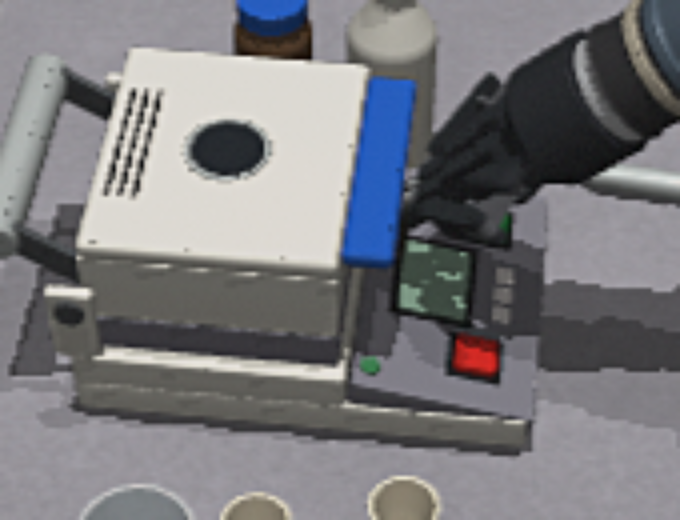

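The fingertips are under the lip's front edge (crop (405,200)), clear of both keys. Lifting along the arc.

>>> arm_command(
  moves=[
    [0,0,1,0,0,0,-1],
    [0.1,0,2,0,0,0,-1],
    [0.3,0,3.2,0,0,0,-1],
    [0.7,0,4.4,0,0,0,-1],
    [1.2,0,5.8,0,0,0,-1],
  ],
)

```text
time_s: 8.43
eef_pos: [0.5438, -0.0278, 0.1575]
eef_rot: [[0.697, -0.049, 0.715], [-0.035, -0.999, -0.034], [0.716, -0.001, -0.698]]
ft_force: [-0.9, -1.1, -3.0]
grip_width: -0.001
finger_force: 1.1
```

>>> arm_command(
  moves=[
    [0.5,0,0.9,0,0,0,-1],
    [1.4,0,2.5,0,0,0,-1],
    [2.5,-0.1,4.0,0,0,0,-1],
    [3.8,-0.1,5.4,0,0,0,-1],
    [5.2,-0.1,6.6,0,0,0,-1],
  ],
)

```text
time_s: 9.05
eef_pos: [0.5977, -0.0289, 0.2259]
eef_rot: [[0.694, -0.049, 0.718], [-0.034, -0.999, -0.035], [0.719, -0.001, -0.695]]
ft_force: [-0.6, -1.1, -0.7]
grip_width: -0.006
finger_force: 0.5
```

>>> arm_command(
  moves=[
    [1.2,0,1.4,0,0,0,-1],
    [2.6,-0.1,2.2,0,0,0,-1],
    [4.2,-0.1,2.9,0,0,0,-1],
    [5.8,-0.2,3.4,0,0,0,-1],
    [7.4,-0.2,3.7,0,0,0,-1],
  ],
)

```text
time_s: 9.68
eef_pos: [0.6724, -0.0306, 0.2636]
eef_rot: [[0.693, -0.048, 0.72], [-0.034, -0.999, -0.034], [0.72, -0.001, -0.694]]
ft_force: [-0.4, -0.3, -0.7]
grip_width: 0.002
finger_force: 0.0
```

```bash
python3 - <<'E'
from w import *;import cv2
a=ctrl.get_image("side")["frame"][60:260,120:380,::-1]
cv2.imwrite("pics/s4.png",cv2.resize(a,None,fx=2.5,fy=2.5))
E
```

```text
9.675 [ 0.6724 -0.0306  0.2636] [-0.19 -0.37 -0.47  0.67  0.11  3.04] [-0.4 -0.3 -0.7]
turn [-0.001  0.004  0.004]
```

View pics/s4.png

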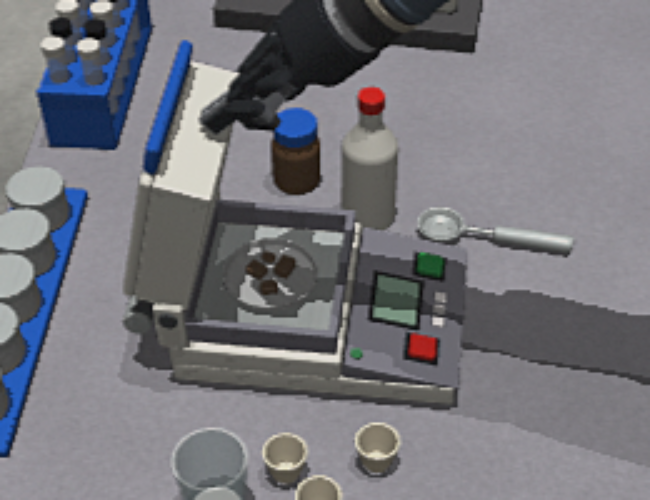

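The hood is past balance and almost upright, with its lip at crop (170,105) ahead of the fingertips. The pan is in place. Backing away up and towards the robot.

>>> arm_command(
  moves=[
    [-1.5,0,1.5,0,0,0,-1],
    [-4,0,3.5,0,0,0,-1],
    [-7,0,5,0,0,0,-1],
    [-10,0,6,0,0,0,-1],
    [-13,0,6,0,0,0,-1],
  ],
)

```text
time_s: 10.35
eef_pos: [0.5403, -0.0306, 0.3245]
eef_rot: [[0.692, -0.048, 0.72], [-0.033, -0.999, -0.034], [0.721, -0.0, -0.693]]
ft_force: [0.5, 0.8, -0.5]
grip_width: 0.001
finger_force: 0.0
```

>>> arm_command(
  moves=[
    [-1,0,0,0,0,0,-1],
    [-2,0,0,0,0,0,-1],
    [-2,0,0,0,0,0,-1],
    [-2,0,0,0,0,0,-1],
    [-2,0,0,0,0,0,-1],
  ],
)

```text
time_s: 10.98
eef_pos: [0.5204, -0.0306, 0.3198]
eef_rot: [[0.697, -0.048, 0.715], [-0.035, -0.999, -0.033], [0.716, -0.002, -0.698]]
ft_force: [0.7, -0.1, 0.3]
grip_width: 0.002
finger_force: 0.0
```

```bash
python3 - <<'E'
from w import *;import cv2
a=ctrl.get_image("side")["frame"][60:260,120:380,::-1]
cv2.imwrite("pics/s5.png",cv2.resize(a,None,fx=2.5,fy=2.5))
E
```

```text
10.975 [ 0.5204 -0.0306  0.3198] [-0.29 -0.8  -0.6   0.98  0.17  2.97] [ 0.7 -0.1  0.3]
turn [-0.002 -0.002  0.005]
```

View pics/s5.png

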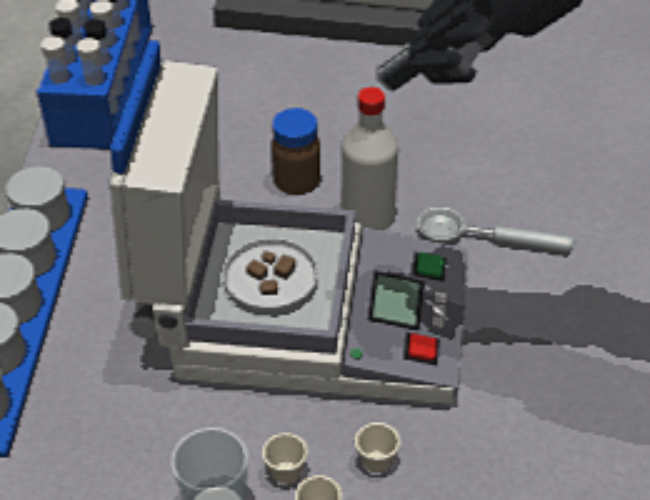

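The hood stands upright on its stop (crop (165,180)), the keys are up, the pan and bystanders are unmoved, and the arm is clear. Handing in.

```bash
python3 -c "
from bench import ctrl
print(ctrl.sign_off())"
```

```text
the job is handed in; nothing more can be done
None
```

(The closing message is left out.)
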